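# Lock the slotted disc's clamp knob

### The arm

A 7-joint arm with a two-finger parallel gripper is mounted at the origin on the work surface. World frame = base frame: x ahead of the robot, y to its left, z up, the work surface at z = 0. Lengths are in m, angles in rad, forces in N, time in s.
With the tool pointing down it reaches from about 0.425 to 0.875 m from the base axis. Payload 4.7 kg.
Tool frame: the origin (TCP) lies on the mounting face of the last link; the fingertips stand 182 mm ahead of it and the grasp point (between the pads) lies 164 mm ahead of it; x points along the fingers, y is the direction in which the jaws open and shut, and the axes are right-handed (so a half turn about x gives the same grasp; the last joint's range is limited). The gripper opens to 87 mm and grips with 3 to 60 N. Pads are 19 mm wide; open, the fingers measure 117 mm over their backs; the gripper's body (75 mm by 190 mm) begins 51 mm behind the grasp point.
Start: joints at [-1.223, 0.321, -0.07, 1.45, 0.023, 1.371, -0.057], TCP at [0.213, 0.614, 0.405] pointing down, gripper open.
Joint ranges: [-2.86, 2.86], [-0.3, 2.09], [-1.38, 1.24], [0.06, 2.45], [-1.56, 4.7], [0.09, 2.05], [-2.69, 2.69]. Speed limits (rad/s): [2.57, 2.57, 3.14, 3.14, 3.14, 3.14, 3.14].

### API

Orientations are given as a rotation vector (axis times angle).
In Python, from bench import monitor, get_image, ctrl gives the robot as it stands.
- The arm moves only by the shell command python3 -m creep 'ROWS' [FORCE]. ROWS is JSON, a list of rows, each a list of 7 numbers: the shift along the tool's x, y, z in mm, then the turn, a rotation vector about the tool's x, y, z in rad, then the finger opening in mm, from 0 to 87. A call has 1 to 5 rows; each row shifts and turns the commanded pose from where the row before left it, along the tool's axes as they then stand; what a row does not reach is not made up. A row lasts 1/10 s, in which the tool goes at most 50 mm and 8.59 degrees, less where a joint would pass 70% of its speed; a pose out of reach is approached as far as the arm can. A call is refused whole if a number of a shift passes 50 or a number of a turn 0.15, either way. A call with a gripper value outside its range is refused whole. The fingers move at their own pace and stop on an object; FORCE is the grip in N (left out, the last holds). Time passes only in rows, so rows that do not move let the fingers close. It gives the time, the measured TCP pose, the force and the opening at its end, in the units of the state.
- monitor.get_state(): the state, without advancing time (a new reading comes with each control period).
- get_image(name): name is "scene" or "top" or "wrist"; returns a dict with "img" (400x640x3 uint8, red, green, blue), "mtx" (3x3 intrinsics, pixels), "view" (4x4, takes a point from world to camera coordinates). Camera axes: x right, y up, looking along -z (the intrinsics and any distortion apply to the point x, -y, -z); pixel columns grow to the right and rows downward; lengths in m; the calibration is good to about 2 mm. A picture is of the moment at which its call begins. There is no depth.
- ctrl.close_job(): hands the job in, once; it reports no verdict.
The state is a dict: "time": time; "joint_positions": joint angles; "qd": joint speeds; "joint_torque": joint torques, N m; "position": TCP position; "tool_rot": TCP orientation; "ft_force": force on the tool from outside, world axes, zero at the start; "torque": the same for the moment, N m; "grip_width": opening from 0.0 (shut) to 1.0 (fully open).
Only numpy, scipy, OpenCV 4.12 (cv2) and the standard library are available. Lean on these libraries where they do the work, as an engineer would, in place of code of your own. Each camera call takes 0.05 s, during which the arm holds its last target.

### The job

The slotted steel disc on the bench fixture is not clamped yet. Turn its tall bar-headed clamp knob clockwise, seen from above, until it clicks past its detent into the locked position, then let go of it. Leave the low hex-headed screw on the same disc as it is set.

Things in the scene. Friction and masses are not known exactly. Their poses are not given: they have to be found in the camera images.
- clamp_grip (a point): Centre of the tall knob's flat steel bar head, 46 long (own x), 14 wide (own y), 28 high (z up), on its turning axis; it turns with the knob. 108 mm above the bench, 60 mm above the fixed 200 mm slotted disc. Below: 24 mm collar, 16 mm round stem, free down to a brass detent link at its foot, top 24 mm above the disc.
- clamp (a joint): Tall knob's angle, rad: 0 open (start, at its stop), growing clockwise from above (bar yaw falls), 1.05 (60 deg) locked, at its other stop. The sprung over-centre detent resists with up to 0.19 N m at the start, pushes back to 0 below 0.52 rad (30 deg) and past that snaps on to 1.05 and stays. A 30 N grip across the 14 mm is ample.
- screw_top (a point): Centre of the top face of the low screw: steel hex head about 24 mm across flats, 15 mm high, on a short stem; its top is 36 mm above the disc, 84 mm above the bench. On the same disc, 100 mm from the tall knob, across the disc's centre. To be left alone.
- screw (a joint): Angle of the low hex screw in rad, 0 as set at the start, growing clockwise; it has the same sort of detent and must not be turned.

How it is judged:
By the outcome, as a careful person would: the job done as asked, in the order asked, and still so for the second after the job is handed in, with the robot touching nothing.
It also fails if it takes over 29 s, if anything falls off the work surface, if the arm or the gripper's body presses on something with over 40 N, if the wrist force passes 120 N, or if a joint passes its speed limit or range.

## Working session

There is one attempt and no reset: what is moved stays moved. The work goes in short steps, Python scripts to look and compute and a shell command to move; the robot and the scene stay as the last step left them, time stands still between calls to the robot, and variables do not carry over. Pictures are saved under pics/ and viewed, and the job is handed in when it is done.

```bash
ls; mkdir -p pics
python3 - <<'E'
from bench import monitor,get_image
import cv2
print(monitor.get_state())
for n in ["scene","top","wrist"]:
    d=get_image(n); cv2.imwrite(f"pics/{n}0.png",d["img"][:,:,::-1]); print(n,d["mtx"].tolist(),d["view"].round(4).tolist(),d.keys())
E
```

```text
pics
{'time': 0.0, 'joint_positions': array([-1.22288473,  0.32181084, -0.07008996,  1.45167288,  0.02267548,
        1.37079212, -0.05687894]), 'qd': array([ 0.00095682, -0.00098015,  0.00069308, -0.00032459,  0.00187846,
        0.00140221,  0.00144113]), 'joint_torque': array([-2.81568697e-05, -4.91287887e+01, -4.03707102e-01, -3.12529242e+01,
       -6.38203346e-02,  4.36160259e-02,  1.47057831e-04]), 'position': array([0.21294334, 0.61391155, 0.40367021]), 'tool_rot': array([ 0.26041269,  1.55502882, -0.26339522]), 'ft_force': array([ 0.82719226, -0.7565589 , -0.20669613]), 'torque': array([-0.03316631, -0.05696893,  0.02031344]), 'grip_width': 0.993852772683004}
scene [[422.95486620578, 0.0, 315.4405795995846], [0.0, 422.95486620578, 201.7850412523624], [0.0, 0.0, 1.0]] [[-0.3745, 0.9271, 0.0172, 0.1488], [-0.7405, -0.3102, 0.5961, 0.3961], [0.558, 0.2105, 0.8027, -1.0926], [0.0, 0.0, 0.0, 1.0]] dict_keys(['img', 'mtx', 'view'])
top [[497.2217710146799, 0.0, 322.0856061014543], [0.0, 497.2217710146799, 199.27050718678956], [0.0, 0.0, 1.0]] [[-0.0109, -0.9997, 0.02, 0.0611], [0.9896, -0.0079, 0.1435, -0.5978], [-0.1433, 0.0214, 0.9894, -0.6897], [0.0, 0.0, 0.0, 1.0]] dict_keys(['img', 'mtx', 'view'])
wrist [[310.63475563320935, 0.0, 318.4393044573713], [0.0, 310.63475563320935, 199.6959706217137], [0.0, 0.0, 1.0]] [[0.3274, 0.9449, -0.0023, -0.6487], [-0.9111, 0.315, -0.2658, 0.0319], [-0.2504, 0.0891, 0.964, -0.3913], [0.0, 0.0, 0.0, 1.0]] dict_keys(['img', 'mtx', 'view'])
```

View pics/scene0.png

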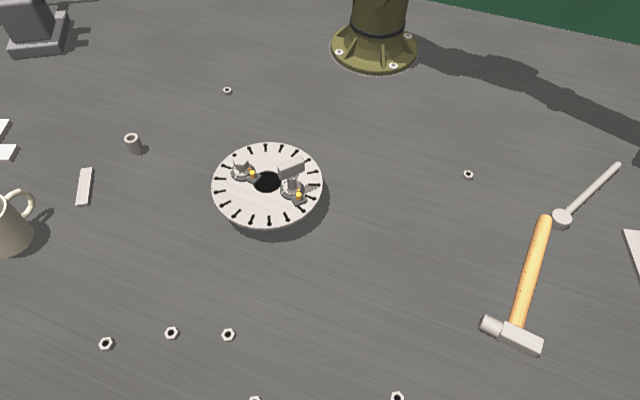

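View pics/top0.png

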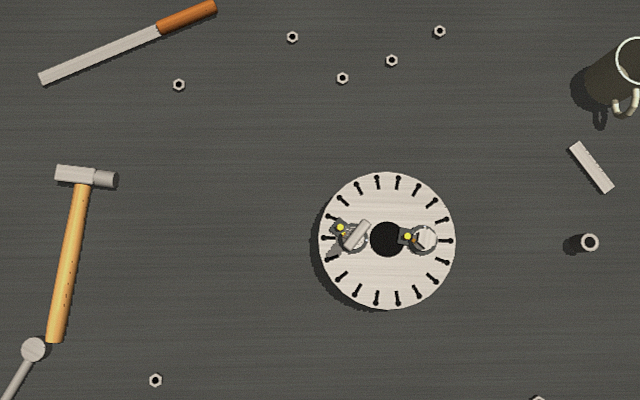

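View pics/wrist0.png

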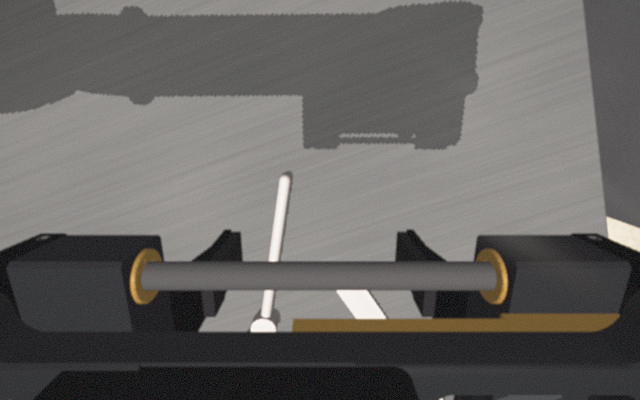

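The scene view shows the disc at about (267,183). In the top view the bar head is near (356,235) and the hex near (427,238). I'll zoom in on both.

Run:
```python
import cv2,numpy as np
a=cv2.imread("pics/top0.png")[165:315,310:465]; b=cv2.imread("pics/scene0.png")[130:250,200:335]
cv2.imwrite("pics/z_top.png",cv2.resize(a,None,fx=3.9,fy=3.9,interpolation=cv2.INTER_CUBIC)); cv2.imwrite("pics/z_scene.png",cv2.resize(b,None,fx=4.5,fy=4.5,interpolation=cv2.INTER_CUBIC))
```

```text
(no output)
```

View pics/z_top.png

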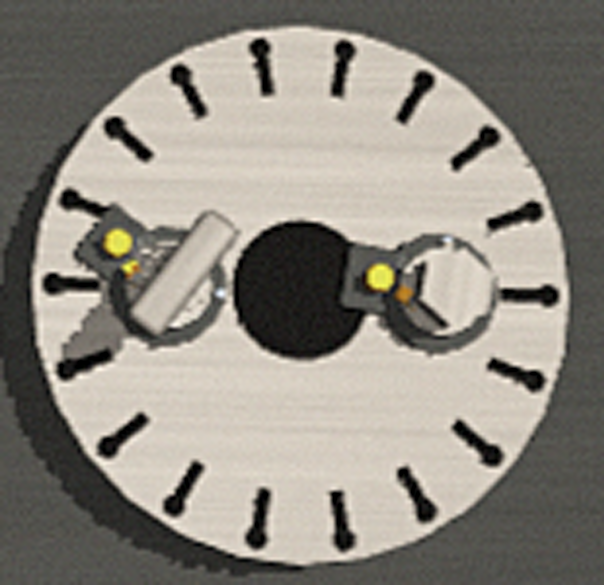

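View pics/z_scene.png

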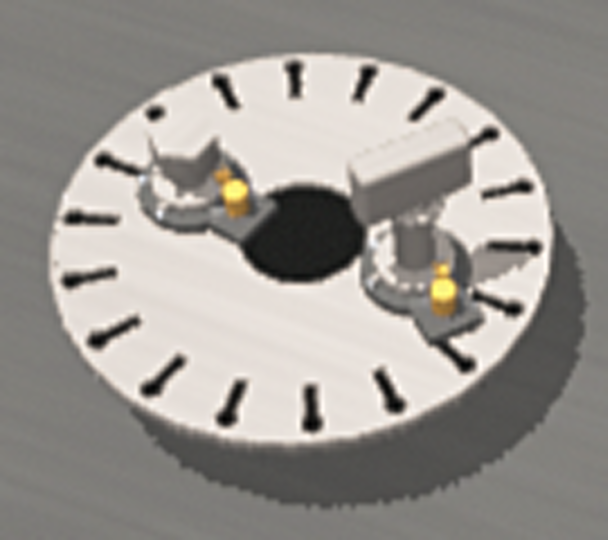

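```bash
cat > h.py <<'E'
import numpy as np
from scipy.spatial.transform import Rotation as R
from bench import monitor,get_image
C={"top":([497.2217710146799,322.0856061,199.270507187],[[-0.0109,-0.9997,0.02,0.0611],[0.9896,-0.0079,0.1435,-0.5978],[-0.1433,0.0214,0.9894,-0.6897]]),
"scene":([422.95486620578,315.4405796,201.78504125],[[-0.3745,0.9271,0.0172,0.1488],[-0.7405,-0.3102,0.5961,0.3961],[0.558,0.2105,0.8027,-1.0926]])}
def ray(c,u,v,z):
    (f,cx,cy),V=C[c];V=np.array(V);d=np.array([(u-cx)/f,-(v-cy)/f,-1])
    A=V[:,:3];o=-np.linalg.inv(A)@V[:,3];w=np.linalg.inv(A)@d
    return o+w*(z-o[2])/w[2]
def proj(c,p):
    (f,cx,cy),V=C[c];V=np.array(V);q=V[:,:3]@p+V[:,3]
    return np.array([cx-f*q[0]/q[2],cy+f*q[1]/q[2]])
E
python3 - <<'E'
from h import *
T=lambda x,y:(310+(x+.5)/3.9-.5,165+(y+.5)/3.9-.5)
S=lambda x,y:(200+(x+.5)/4.5-.5,130+(y+.5)/4.5-.5)
P=[ray("top",*T(*q),.122)[:2] for q in [(210,211),(240,232),(160,334),(131,314)]]
P=np.array(P);print(P.round(4),P.mean(0).round(4),[np.linalg.norm(P[i]-P[i-1]).round(4) for i in range(4)])
d=(P[0]+P[1]-P[2]-P[3]);print("yaw",np.degrees(np.arctan2(d[1],d[0])))
Q=np.array([ray("scene",*S(*q),.122)[:2] for q in [(349,160),(459,118),(469,148),(357,190)]])
print(Q.round(4),Q.mean(0).round(4));d=(Q[1]+Q[2]-Q[0]-Q[3]);print(np.degrees(np.arctan2(d[1],d[0])))
# disc centre from top extents
print([ray("top",*T(*q),.048)[:2].round(4) for q in [(33,295),(571,295),(300,27),(300,563),(302,290)]])
print("hex",ray("top",*T(457,291),.084).round(4))
print("disc scene",[ray("scene",*S(*q),.048)[:2].round(4) for q in [(303,232),(51,245),(551,240)]])
s=monitor.get_state();r=R.from_rotvec(s["tool_rot"]);print(r.as_matrix().round(3),s["time"])
print("pedge",[proj("scene",np.r_[P[i],.122]).round(1) for i in range(4)])
E
```

```text
[[ 0.5607  0.0034]
 [ 0.5536 -0.0065]
 [ 0.5199  0.0209]
 [ 0.5266  0.0304]] [0.5402 0.0121] [np.float64(0.0436), np.float64(0.0122), np.float64(0.0434), np.float64(0.0116)]
yaw -38.79031368609448
[[ 0.5552 -0.0055]
 [ 0.5209  0.023 ]
 [ 0.5331  0.0321]
 [ 0.567   0.0032]] [0.544  0.0132]
139.93015619204883
[array([0.5378, 0.062 ]), array([ 0.5359, -0.1383]), array([ 0.6382, -0.0401]), array([ 0.4394, -0.0343]), array([ 0.5387, -0.0379])]
hex [ 0.5355 -0.0874  0.084 ]
disc scene [array([ 0.5392, -0.0377]), array([ 0.5839, -0.1267]), array([0.5046, 0.0553])]
[[-0.     0.328  0.945]
 [-0.001  0.945 -0.328]
 [-1.    -0.001  0.   ]] 0.15
pedge [array([280.7, 169.2]), array([277. , 164.3]), array([300.7, 155.1]), array([304.4, 159.5])]
```

The bar centre is about (0.541, 0.0125) and its yaw about -39.5°, and both views agree. The disc centre is about (0.539, -0.038), which is consistent. From here I need y -461 mm, z +507 mm, then +0.356 rad about tool x.

```bash
python3 -m creep '[[0,-32,35,0,0,0,60],[0,-32,35,0,0,0,60],[0,-32,35,0,0,0,60],[0,-32,35,0,0,0,60],[0,-32,35,0,0,0,60]]' 30; python3 -m creep '[[0,-32,35,0,0,0,60],[0,-32,35,0,0,0,60],[0,-32,35,0,0,0,60],[0,-32,35,0,0,0,60],[0,-32,35,0,0,0,60]]'
```

```text
time: 0.65
position: [0.3265, 0.4037, 0.4046]
tool_rot: [0.262, 1.555, -0.262]
ft_force: [1.2, 0.3, -0.5]
grip_width: 0.711
time: 1.15
position: [0.4393, 0.1952, 0.4048]
tool_rot: [0.262, 1.555, -0.261]
ft_force: [0.7, 0.1, -0.4]
grip_width: 0.689
```

```bash
python3 -m creep '[[0,-32,35,0,0,0,60],[0,-32,35,0,0,0,60],[0,-32,35,0,0,0,60],[0,-32,35,0,0,0,60],[0,0,0,0,0,0,60]]'; python3 -m creep '[[0,0,0,0.12,0,0,60],[0,0,0,0.12,0,0,60],[0,0,0,0.116,0,0,60],[0,0,0,0,0,0,60],[0,0,0,0,0,0,60]]'
cat >> h.py <<'E'
def todo(x,y,z,yaw):
    s=monitor.get_state();M=R.from_rotvec(s["tool_rot"]).as_matrix()
    yy=np.degrees(np.arctan2(M[1,1],M[0,1]))
    print("t",s["time"],"pos",s["position"].round(4),"yaw y",yy.round(2),"turn x rad",np.radians(yy-yaw).round(4),"down",M[:,0].round(4),"grip",s["grip_width"],"shift mm",(1000*M.T@(np.array([x,y,z])-s["position"])).round(1))
E
python3 -c "
from h import *
todo(.541,.0125,.282,50.5)
import cv2
for n in ['top','wrist','scene']: cv2.imwrite(f'pics/{n}1.png',get_image(n)['img'][:,:,::-1])
print(get_image('wrist')['view'].tolist())"
```

```text
time: 1.65
position: [0.5307, 0.0229, 0.4049]
tool_rot: [0.268, 1.552, -0.273]
ft_force: [-0.3, -0.2, 0.3]
grip_width: 0.686
time: 2.15
position: [0.529, 0.0307, 0.4046]
tool_rot: [0.537, 1.503, -0.537]
ft_force: [-0.2, -0.4, -0.0]
grip_width: 0.687
t 2.15 pos [0.529  0.0307 0.4046] yaw y 50.66 turn x rad 0.0028 down [-2.e-04  1.e-04 -1.e+00] grip 0.6871404685142969 shift mm [122.6  -6.4  20.8]
[[0.6348586231066238, 0.7726281047489545, -0.0005834545418611143, -0.35876963792664457], [-0.744931135596291, 0.6118996480782299, -0.26581276098216416, 0.40714452094380105], [-0.20501739410690173, 0.1691881568957441, 0.9640244995226203, -0.2874875565584832], [0.0, 0.0, 0.0, 1.0]]
```

View pics/wrist1.png

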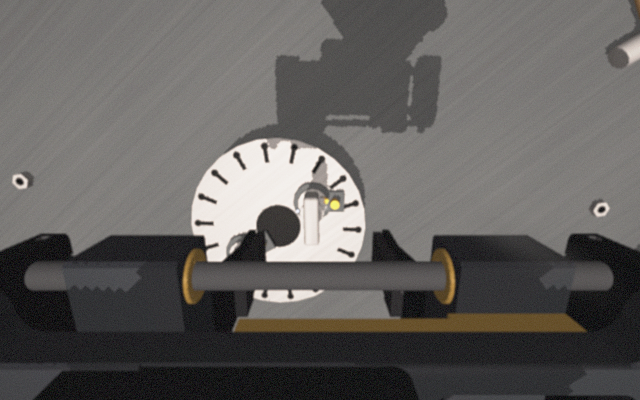

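View pics/scene1.png

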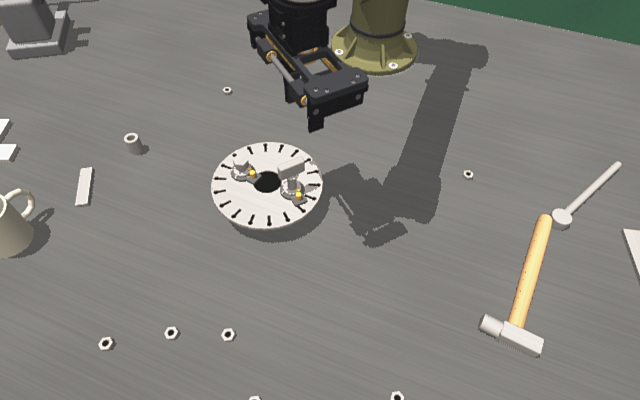

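The wrist view shows the bar upright, spanning columns 304-318 and rows 192-244. It is square to the jaws. I'll cross-check its centre, then approach.

```bash
python3 - <<'E'
from h import *
import cv2
C["wrist"]=([310.63475563,318.4393,199.69597],[[0.63486,0.772628,-0.000583,-0.35877],[-0.744931,0.6119,-0.265813,0.407145],[-0.205017,0.169188,0.964024,-0.287488]])
print(proj("wrist",np.array([.541,.0125,.122])))
for y in (-39.5,):
  c,s=np.cos(np.radians(y)),np.sin(np.radians(y))
  print([proj("wrist",np.array([.541+a*c-b*s,.0125+a*s+b*c,.122])).round(1).tolist() for a,b in [(.023,.007),(.023,-.007),(-.023,-.007),(-.023,.007)]])
a=cv2.imread("pics/wrist1.png")[170:270,250:380]
cv2.imwrite("pics/z_w.png",cv2.resize(a,None,fx=5,fy=5,interpolation=cv2.INTER_CUBIC))
E
python3 -m creep '[[15,-3,10,0,0,0,60],[15,-3,10,0,0,0,60],[15,0,0,0,0,0,60],[15,0,0,0,0,0,60],[0,0,0,0,0,0,60]]'
```

```text
[312.0588595  222.70640813]
[[319.8, 246.4], [304.5, 246.4], [304.0, 197.9], [319.9, 198.0]]
time: 2.85
position: [0.5397, 0.0131, 0.3414]
tool_rot: [0.538, 1.508, -0.542]
ft_force: [0.1, 0.9, 0.0]
grip_width: 0.687
```

View pics/z_w.png

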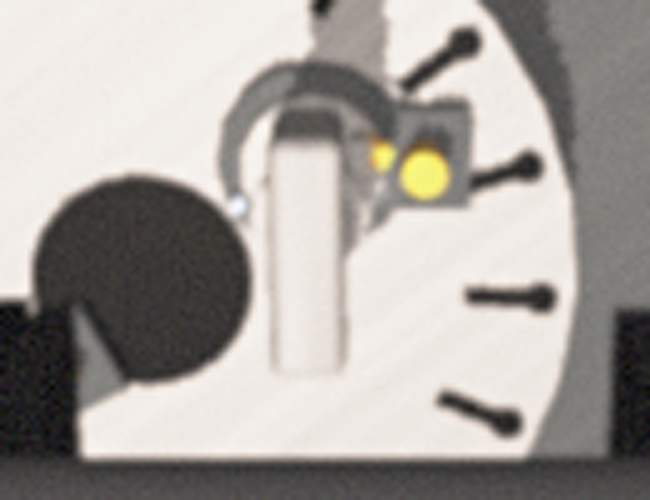

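The measured bar corners match the prediction to within about 1 px. Descending.

```bash
python3 -m creep '[[20,0,0,0,0,0,60],[20,0,0,0,0,0,60],[12,0,0,0,0,0,60],[0,0,0,0,0,0,60],[0,0,0,0,0,0,60]]'; python3 -c "
from h import *
todo(.541,.0125,.282,50.5)"
```

```text
time: 3.35
position: [0.541, 0.0131, 0.2933]
tool_rot: [0.54, 1.502, -0.539]
ft_force: [-0.7, 0.4, -0.5]
grip_width: 0.687
t 3.35 pos [0.541  0.0131 0.2933] yaw y 50.49 turn x rad -0.0001 down [ 5.e-04  0.e+00 -1.e+00] grip 0.6870405664871508 shift mm [11.3 -0.5  0.3]
```

```bash
python3 -m creep '[[10,-0.5,0,0,0,0,60],[0,0,0,0,0,0,60],[0,0,0,0,0,0,20],[0,0,0,0,0,0,20],[0,0,0,0,0,0,20]]'; python3 -m creep '[[0,0,0,0,0,0,0],[0,0,0,0,0,0,0],[0,0,0,0,0,0,0],[0,0,0,0,0,0,0]]' 30;python3 -c "
from h import *
todo(.541,.0125,.282,50.5)
import cv2
for n in ['top','wrist','scene']: cv2.imwrite(f'pics/{n}2.png',get_image(n)['img'][:,:,::-1])"
```

```text
time: 3.85
position: [0.5406, 0.0126, 0.2831]
tool_rot: [0.54, 1.502, -0.539]
ft_force: [0.5, -0.6, 0.3]
grip_width: 0.502
time: 4.25
position: [0.5404, 0.0125, 0.2828]
tool_rot: [0.539, 1.503, -0.54]
ft_force: [-0.5, 1.1, -1.1]
grip_width: 0.159
t 4.25 pos [0.5404 0.0125 0.2828] yaw y 50.49 turn x rad -0.0002 down [-3.e-04 -2.e-04 -1.e+00] grip 0.15853236560468745 shift mm [0.8 0.4 0.4]
```

The opening is 13.8 mm, so the bar is gripped with little side force. Turning clockwise, which is + about tool x.

```bash
python3 -m creep '[[0,0,0,0,0,0,0],[0,0,0,0.1,0,0,0],[0,0,0,0.1,0,0,0],[0,0,0,0.1,0,0,0],[0,0,0,0,0,0,0]]' 40;python3 -c "
from h import *
todo(.541,.0125,.282,-9.5);s=monitor.get_state();print(s['torque'],s['joint_positions'])"
```

```text
time: 4.9
position: [0.5405, 0.0126, 0.2828]
tool_rot: [0.772, 1.429, -0.772]
ft_force: [-0.8, -0.9, 0.4]
grip_width: 0.152
t 4.9 pos [0.5405 0.0126 0.2828] yaw y 33.27 turn x rad 0.7465 down [ 2.e-04 -0.e+00 -1.e+00] grip 0.15245661313099687 shift mm [0.8 0.4 0.3]
[-0.19109117  0.07206282  0.06384309] [-0.56646621  0.19993915  0.54939621  1.88876385 -0.11754026  1.08440323
  0.60982341]
```

View pics/scene2.png

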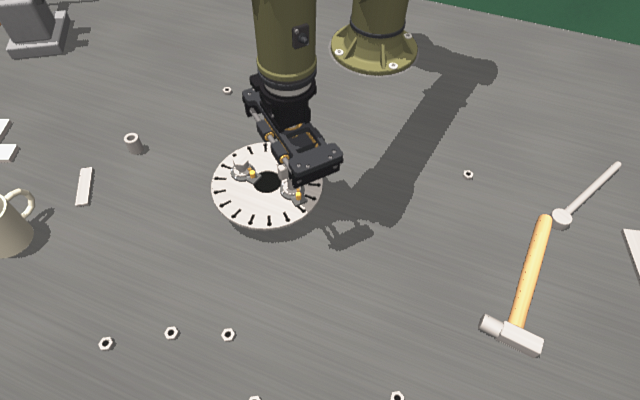

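The bar is held between the jaws and the resisting torque is in the expected range. Continuing the turn.

```bash
python3 -m creep '[[0,0,0,0.1,0,0,0],[0,0,0,0.1,0,0,0],[0,0,0,0.1,0,0,0],[0,0,0,0.1,0,0,0],[0,0,0,0.1,0,0,0]]';python3 -m creep '[[0,0,0,0.1,0,0,0],[0,0,0,0.1,0,0,0],[0,0,0,0.03,0,0,0],[0,0,0,0,0,0,0],[0,0,0,0,0,0,0]]';python3 -c "
from h import *
todo(.541,.0125,.282,-9.5);s=monitor.get_state();print(s['torque'],s['joint_positions'])"
```

```text
time: 5.4
position: [0.5407, 0.0126, 0.2828]
tool_rot: [1.151, 1.245, -1.15]
ft_force: [0.4, -0.3, -0.2]
grip_width: 0.16
time: 5.9
position: [0.5408, 0.0126, 0.2828]
tool_rot: [1.317, 1.135, -1.316]
ft_force: [1.8, -1.4, -1.3]
grip_width: 0.156
t 5.9 pos [0.5408 0.0126 0.2828] yaw y -8.42 turn x rad 0.0188 down [ 1.2e-03  1.0e-04 -1.0e+00] grip 0.15634243568281786 shift mm [0.8 0.2 0. ]
[-0.15380721 -0.51286488 -0.19933631] [-0.64118244  0.20862432  0.63490272  1.89088903 -0.13943545  1.08470965
 -0.0983671 ]
```

The tool has turned 59°. The moment has changed sign, so the spring now pushes clockwise and the knob is past its detent. Releasing and lifting.

```bash
python3 -m creep '[[0,0,0,0,0,0,60],[0,0,0,0,0,0,60],[0,0,0,0,0,0,60],[0,0,0,0,0,0,60],[0,0,0,0,0,0,60]]';python3 -m creep '[[-15,0,0,0,0,0,60],[-30,0,0,0,0,0,60],[-30,0,0,0,0,0,60],[-30,0,0,0,0,0,60],[0,0,0,0,0,0,60]]'; python3 -m creep '[[0,0,-40,0,0,0,60],[0,0,-40,0,0,0,60],[0,0,0,0,0,0,60],[0,0,0,0,0,0,60]]'; python3 -c "
from h import *
todo(.541,.0125,.282,-9.5)
import cv2
for n in ['top','wrist','scene']:
  d=get_image(n); cv2.imwrite(f'pics/{n}3.png',d['img'][:,:,::-1])
  if n=='wrist': print(d['view'].tolist())
b=cv2.imread('pics/scene3.png')[130:250,200:335];a=cv2.imread('pics/top3.png')[165:315,310:465]
cv2.imwrite('pics/z_s3.png',cv2.resize(b,None,fx=4.5,fy=4.5,interpolation=cv2.INTER_CUBIC))
cv2.imwrite('pics/z_t3.png',cv2.resize(a,None,fx=3.9,fy=3.9,interpolation=cv2.INTER_CUBIC))
"
```

```text
time: 6.4
position: [0.5404, 0.0126, 0.2828]
tool_rot: [1.318, 1.135, -1.318]
ft_force: [0.6, 0.8, 0.1]
grip_width: 0.524
time: 6.9
position: [0.5418, 0.0121, 0.3933]
tool_rot: [1.325, 1.131, -1.31]
ft_force: [0.2, -0.6, -0.2]
grip_width: 0.686
time: 7.3
position: [0.5522, 0.0928, 0.3876]
tool_rot: [1.315, 1.136, -1.317]
ft_force: [-0.5, -0.0, -0.5]
grip_width: 0.693
t 7.3 pos [0.5522 0.0928 0.3876] yaw y -8.39 turn x rad 0.0194 down [-6.e-04 -8.e-04 -1.e+00] grip 0.6925835997123523 shift mm [105.7   0.7  80.9]
[[0.9889773851974771, -0.14806601816624412, -0.00043108277222149026, -0.5316207754601704], [0.142561513009238, 0.9529895719184638, -0.26737069926074997, -0.13723540382876687], [0.03999933220042428, 0.26436211922107716, 0.9635936505314173, -0.4202998696138329], [0.0, 0.0, 0.0, 1.0]]
```

View pics/wrist3.png

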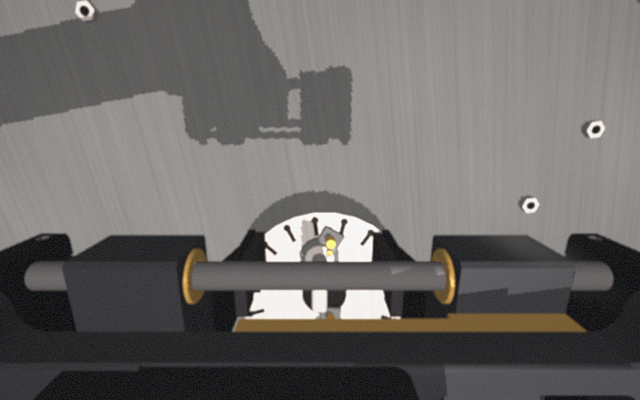

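View pics/z_s3.png

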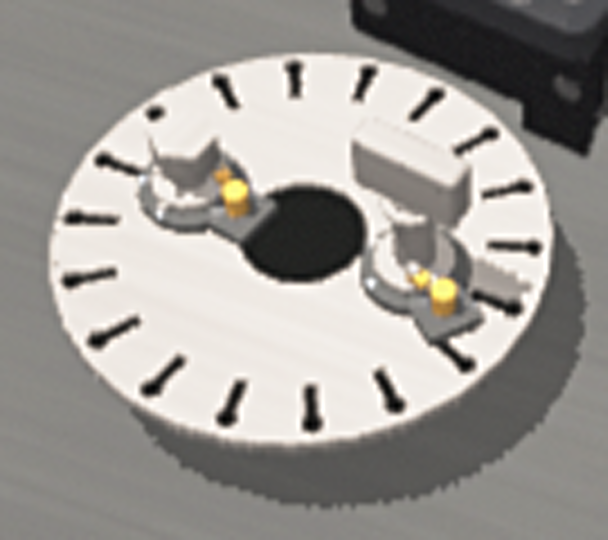

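View pics/z_t3.png

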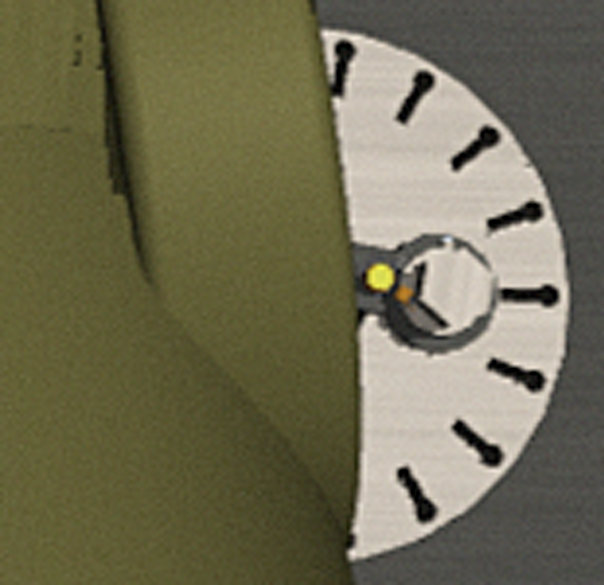

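The scene zoom shows the bar turned, with its top edge running from (353,142) to (456,193). The hex looks unchanged. I'll measure the bar's yaw and difference the hex region against the first pictures.

Run:
```python
from h import *
import cv2
S=lambda x,y:(200+(x+.5)/4.5-.5,130+(y+.5)/4.5-.5)
Q=np.array([ray("scene",*S(*q),.122)[:2] for q in [(353,142),(456,193),(471,168),(371,120)]])
for d in (Q[1]-Q[0],Q[2]-Q[3]): print(np.degrees(np.arctan2(d[1],d[0])),np.linalg.norm(d))
for n,(r0,r1,c0,c1) in {"top":(220,260,405,440),"scene":(155,190,225,262)}.items():
    a,b=[cv2.imread(f"pics/{n}{i}.png")[r0:r1,c0:c1].astype(float) for i in (0,3)]; print(n,abs(a-b).mean(),abs(a-b).max())
for y in (-99.5,-69.5):
  c,s=np.cos(np.radians(y)),np.sin(np.radians(y))
  print(y,[((proj("scene",np.array([.542+a*c-b*s,.0128+a*s+b*c,.122]))-[200,130]+.5)*4.5-.5).round().tolist() for a,b in [(.023,.007),(.023,-.007),(-.023,-.007),(-.023,.007)]])
```

```text
79.89295696883362 0.044716750598140696
80.374120720626 0.043467001652283975
top 5.804047619047619 18.0
scene 10.705534105534106 22.0
-99.5 [[347.0, 136.0], [369.0, 112.0], [474.0, 163.0], [453.0, 188.0]]
-69.5 [[345.0, 162.0], [348.0, 133.0], [474.0, 137.0], [473.0, 166.0]]
```

The bar's yaw is now about -99.9°, a 60° turn from -39.9°, so it is locked and released. The hex region shows only noise and lighting differences.

```bash
python3 -c "
from bench import ctrl; print(ctrl.close_job())"
```

```text
the job is handed in; nothing more can be done
None
```

The tall bar-headed knob is turned clockwise to its locked position and released, and the job was handed in about 7.5 s in. I gripped the bar across its 14 mm width, turned it about 59° clockwise, then opened the jaws, lifted off and backed away.

- **Knob locked:** after release, the bar's yaw measured from the scene camera is about -99.9°, against -39° to -40° at the start. That is 60° of turn, within about 1°. The moment on the wrist also changed sign partway through, as it should when the detent goes over centre.
- **Hex screw unchanged:** it looks the same before and after in the top and scene pictures. The pixel differences there, at most 22 of 255, look like noise and lighting. I judged it by eye and by that difference, without measuring its angle.
- **Forces:** the readings I took stayed under about 3 N, and the gripper ended clear of the knob.
- **Limit of the checks:** in the last top view the arm hid the bar, so the final angle comes from the scene camera alone.

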